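# Offer up the crate's latch for its hinge pin

### The arm

A 7-joint arm with a two-finger parallel gripper is mounted at the origin on the work surface. World frame = base frame: x ahead of the robot, y to its left, z up, the work surface at z = 0. Lengths are in m, angles in rad, forces in N, time in s.
With the tool pointing down it reaches from about 0.35 to 0.9 m from the base axis. Payload 8.1 kg.
Tool frame: the origin (TCP) lies midway between the tips of the shut fingers; the grasp point (between the pads) lies 19 mm behind it; z points along the fingers, y is the line along which they close (so a half turn about z gives the same grasp; the last joint's range is limited). The gripper opens to 92 mm and grips with 3 to 60 N. Pads are 19 mm wide; open, the fingers measure 130 mm over their backs; the gripper's body (75 mm by 190 mm) begins 47 mm behind the grasp point.
Start: joints at [1.063, 0.434, 0.025, 1.573, -0.012, 1.134, -0.075], TCP at [0.246, -0.575, 0.227] pointing down, gripper open.
Joint ranges: [-2.62, 2.62], [-0.44, 2.09], [-1.27, 1.32], [0.08, 2.57], [-1.32, 4.46], [0.12, 2], [-2.74, 2.74]. Speed limits (rad/s): [2.22, 2.22, 3.01, 3.01, 3.14, 3.14, 3.14].

### API

Orientations are given as a rotation vector (axis times angle).
In Python, from cell import arm gives the robot as it stands.
- The arm moves only by the tool carry_out, never from a script. Its arguments are lists of equal length, an entry for each row: "claw": the finger opening in cm, from 0 to 9.18; "delta_pos": the shift along the tool's x, y, z in cm, a list of three; "angular": the turn, a rotation vector about the tool's x, y, z in rad, a list of three. In form: {"claw": [claw, ...], "delta_pos": [[dx, dy, dz], ...], "angular": [[ax, ay, az], ...]}. A call has 1 to 20 rows; each row shifts and turns the commanded pose from where the row before left it, along the tool's axes as they then stand; what a row does not reach is not made up. A row lasts 1/10 s, in which the tool goes at most 50 mm and 8.59 degrees, less where a joint would pass 70% of its speed; a pose out of reach is approached as far as the arm can. A call with a gripper value outside its range is refused whole. The fingers move at their own pace and stop on an object; "force" is the grip in N (left out, the last holds). Time passes only in rows, so rows that do not move let the fingers close. It gives the time, the measured TCP pose, the force, the opening and the grip force at its end, in the units of the state.
- arm.observe(): the state, without advancing time (a new reading comes with each control period).
- arm.get_image(name): name is "scene" or "top" or "wrist"; returns a dict with "frame" (420x560x3 uint8, red, green, blue), "mtx" (3x3 intrinsics, pixels), "dist" ([k1, k2, p1, p2, k3] as OpenCV has them; the pictures are not rectified), "T" (4x4, takes a point from camera to world coordinates). Camera axes: x right, y down, z forward; pixel columns grow to the right and rows downward; lengths in m; the calibration is good to about 2 mm. A picture is of the moment at which its call begins. There is no depth.
- arm.sign_off(): hands the job in; it is judged then, once.
Trained networks look in a picture, given as the dict that the camera call returned (one of the last four; its "shot" number tells which), for a name from the list of things; names that differ only in an ending like _2 or _b are one class to them, and where a whole thing is asked for, a point or a joint stands for the part that bears it (a point fixed in the world has none). Each returns a list of dicts, best first, with "conf" (0 to 1); they miss things now and then, are a little off and sometimes report something else, mostly with a low value. They report only what shows in the picture. A call takes as long as a camera call. They do not tell look-alikes from the thing itself.
- arm.look_for(label, picture): "centre" ([column, row] as shares, 0 to 1, of the picture: columns of its width, rows of its height, amid what is visible of it).
- arm.trace(label, picture): "region" (420x560 bool, what is visible of it) and "centre" ([column, row] as shares, 0 to 1, of the picture: columns of its width, rows of its height, amid what is visible of it).
- arm.place_of(label, picture): "centre" ([column, row] as shares, 0 to 1, of the picture: columns of its width, rows of its height: a listed point, or the origin of a listed thing).
The state is a dict: "clock": time; "joints": joint angles; "dq": joint speeds; "joint_efforts": joint torques, N m; "position": TCP position; "ee_rot": TCP orientation; "force": force on the tool from outside, world axes, zero at the start; "ft_torque": the same for the moment, N m; "width": opening from 0.0 (shut) to 1.0 (fully open); "gripper_force": force on a finger pad.
Only numpy, scipy, OpenCV 4.12 (cv2) and the standard library are available. Lean on these libraries where they do the work, as an engineer would, in place of code of your own. Each camera call takes 0.05 s, during which the arm holds its last target. There are 200 camera calls.

### The job

The crate's latch has to go back on its hinge, and I am standing across the bench to push the pin in. First lay the bent hinge pin flat on the bench off the far end of the hinge (my side), in line with the hinge and nose towards it, no more than a hand's breadth away; then pick up the latch, outer face up, and ease its knuckle gently between the two knuckles on the crate, level and square out from the crate's end, so that all three holes line up. Finish while still holding it there, still and in the gripper alone, not pressed against the crate, and leave the other things on the bench where they are.

Things in the scene. Friction and masses are not known exactly. Their poses are not given: they have to be found in the camera images.
- crate: green steel ammunition-style crate, fixed, 180 mm high. Origin on the bench straight below the middle of the latch hinge; +y points out of the narrow latch end, +x along the hinge to its far end, away from the robot (yaw within 0.4 rad of zero). The crate fills x -55 to +55, y -14 (end wall) to -294 mm; lid skirt 4 mm proud, lid catch out to y -1 mm at 163 to 179 mm height
- hinge_bore (a point): middle of the crate's hinge axis, 130 mm above the bench, in the gap between the two fixed steel knuckles; axes as the crate's (x along the hinge, y out from the wall). Knuckles 16 mm across, 10 mm bore, at x -34 to -20 and +20 to +34 mm, so the gap is 40 mm; the steel hinge leaf that carries them has its face at y -11 mm
- latch: loose pressed-steel latch, about 140 g, lying outer face up: a channel 44 mm wide (x), y -33 to +43 mm, top at 14.5 mm (wire bail on top to 18 mm), flat side flanges down to the bench at y -28 to +40 mm, to grip from above across the 44 mm. Knuckle at the -y end, curled thumb lip to y +50 mm. Origin at mid-width on the underside, within 5 mm of the centre of mass; z up
- latch_bore (a point): middle of the latch's knuckle, at (0, -45, +8) mm in the latch's frame, same axes; bore along x. Knuckle 16 mm across, 10 mm bore, 36 mm long (x -18 to +18 mm). In place it lies on hinge_bore with the same axes: latch +y out from the crate
- pin: loose steel hinge pin, about 45 g: a straight round rod, 8 mm across, lying along its x from the round nose at x -42 mm to the bend at x +42 mm, where a tail 28 mm long is bent square to +y, flat on the bench. Origin on the underside at mid-rod
- pin_nose (a point): tip of the pin's round nose, at (-42, 0, +4) mm in the pin's frame, same axes
- fuse_holder: bystander: white ceramic fuse holder, 100 x 44 mm, 56 mm high, origin under its middle
- brass_knob: bystander: round brass barometer knob, 48 mm across the foot, 40 mm high, origin under its middle
- nozzle: bystander: steel balloon-filling nozzle with hose barbs, standing on its 50 mm flange, 74 mm high, origin under its middle
- cradle: bystander: grey bakelite handset cradle 120 x 150 mm with the handset (230 mm across, along y) on it, 101 mm high, origin under its middle
Things that resemble listed ones, but are neither listed nor needed, are in the scene too. There is more than one size of the pin; the one meant has the size given above. There is more than one size of the latch; the job needs the larger.

How it is judged:
By the outcome, as a careful person would: the job done as asked, in the order asked, and still so for the second after the job is handed in, while the arm keeps its last pose, push and grip.
It also fails if it takes over 67 s, if anything falls off the work surface, if the arm or the gripper's body presses on something with over 40 N, if the wrist force passes 120 N, or if a joint passes its speed limit or range.

## Working session

There is one attempt and no reset: what is moved stays moved. The work goes in short steps, Python scripts to look and compute and a tool call to move; the robot and the scene stay as the last step left them, time stands still between calls to the robot, and variables do not carry over. Pictures are saved under pics/ and viewed, at most 10 in all, crops included, and the job is handed in when it is done.

Besides the shell and the picture viewer there is one more tool, called in YAML: its name, and indented under it one key for each argument. carry_out: Moves the arm, as the interface text tells. Its arguments: {"type":"object","properties":{"claw":{"type":"array","items":{"type":"number"}},"delta_pos":{"type":"array","items":{"type":"array","items":{"type":"number"}}},"angular":{"type":"array","items":{"type":"array","items":{"type":"number"}}},"force":{"type":"number"}},"required":["claw","delta_pos","angular"]}

```bash
mkdir -p pics; ls; cat > h.py <<'E'
import numpy as np, cv2, pickle
from cell import arm
from scipy.spatial.transform import Rotation as R
def shot(n,save=None):
    p=arm.get_image(n)
    if save: cv2.imwrite(f'pics/{save}.png',p['frame'][:,:,::-1])
    return p
def ray(p,uv):  # pixel -> world origin, dir
    q=cv2.undistortPoints(np.array([[uv]],float),np.array(p['mtx'],float),np.array(p['dist'],float))[0,0]
    T=np.array(p['T']); return T[:3,3],T[:3,:3]@np.array([q[0],q[1],1.])
def onz(p,uv,z):
    o,d=ray(p,uv); return o+d*(z-o[2])/d[2]
def tri(rs):
    A=np.zeros((3,3));b=np.zeros(3)
    for o,d in rs:
        d=d/np.linalg.norm(d);M=np.eye(3)-np.outer(d,d);A+=M;b+=M@o
    x=np.linalg.solve(A,b); return x,[float(np.linalg.norm(np.cross(x-o,d/np.linalg.norm(d)))) for o,d in rs]
def proj(p,X):
    T=np.linalg.inv(np.array(p['T'])); r,_=cv2.Rodrigues(T[:3,:3])
    return cv2.projectPoints(np.atleast_2d(np.array(X,float)),r,T[:3,3],np.array(p['mtx'],float),np.array(p['dist'],float))[0][:,0]
px=lambda c:np.array(c)*[560,420]
E
cat > a.py <<'E'
from h import *
np.set_printoptions(precision=3,suppress=True)
s=arm.observe();print(s)
P={n:shot(n,n+'0') for n in ('scene','top','wrist')}
for n,p in P.items():
    print(n,np.array(p['T']).round(3).tolist(),p['mtx'][0][0])
    for l in ('crate','hinge_bore','latch','latch_bore','pin','pin_nose','fuse_holder','brass_knob','nozzle','cradle'):
        for d in arm.place_of(l,p)[:4]:
            if d['conf']>.2: c=px(d['centre']);print(n,l,round(d['conf'],2),c.round(1),onz(p,c,{'hinge_bore':.13,'latch_bore':.008}.get(l,0.0)))
a=np.vstack([P['scene']['frame'],]);
E
python3 a.py
```

```text
pics
{'clock': 0.0, 'joints': array([ 1.063,  0.435,  0.025,  1.574, -0.012,  1.134, -0.075]), 'dq': array([ 0.   ,  0.001, -0.   , -0.   ,  0.   , -0.002, -0.   ]), 'joint_efforts': array([ -0.   , -66.785,   0.985, -31.446,  -0.061,   0.043,   0.   ]), 'position': array([ 0.246, -0.574,  0.226]), 'ee_rot': array([-3.076, -0.631,  0.001]), 'force': array([ 0.333, -0.329,  0.635]), 'ft_torque': array([-0.022, -0.018,  0.011]), 'gripper_force': 0.0, 'width': 1.0027979124163449}
scene [[-0.807, 0.336, -0.486, 0.911], [0.591, 0.484, -0.646, 0.583], [0.018, -0.808, -0.589, 0.53], [0.0, 0.0, 0.0, 1.0]] 430.1934081700357
scene crate 0.84 [228.5 174.6] [ 0.505 -0.172  0.   ]
scene hinge_bore 0.65 [226.5 122.8] [ 0.502 -0.17   0.13 ]
scene latch 0.65 [248.6 249.9] [0.607 0.075 0.   ]
scene latch 0.63 [303.2 241.8] [0.51  0.114 0.   ]
scene latch_bore 0.93 [234.1 252.5] [0.636 0.073 0.008]
scene latch_bore 0.59 [284.2 230.1] [0.525 0.074 0.008]
scene pin 0.67 [418.4 350.5] [0.523 0.398 0.   ]
scene pin 0.58 [377.5 281.3] [0.471 0.267 0.   ]
scene pin_nose 0.7 [389.8 263.7] [0.421 0.25  0.   ]
[... 881 characters left out ...]
tch_bore 0.77 [310.9 167. ] [0.64  0.08  0.008]
top pin 0.61 [314.4 226.7] [0.52  0.071 0.   ]
top pin 0.6 [212.  252.1] [0.466 0.275 0.   ]
top pin 0.59 [152.1 222.7] [0.522 0.4   0.   ]
top pin_nose 0.74 [219.5 265.6] [0.439 0.259 0.   ]
top pin_nose 0.66 [165.8 233.1] [0.502 0.371 0.   ]
top fuse_holder 0.57 [329.9 128.7] [0.723 0.042 0.   ]
top brass_knob 0.96 [242.5 301.7] [0.369 0.211 0.   ]
top nozzle 0.62 [359.  294.8] [ 0.388 -0.019  0.   ]
top cradle 0.61 [220.3 145.2] [0.685 0.267 0.   ]
top cradle 0.53 [355.6 293.7] [ 0.39  -0.012  0.   ]
wrist [[0.394, -0.879, -0.267, 0.32], [-0.919, -0.377, -0.113, -0.543], [-0.001, 0.29, -0.957, 0.384], [0.0, 0.0, 0.0, 1.0]] 304.60021176170636
```

```bash
python3 -c "
import cv2
a=cv2.imread('pics/top0.png');cv2.imwrite('pics/topc.png',cv2.resize(a[90:340,100:500],(800,500),interpolation=2))"
```

```text
(no output)
```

View pics/topc.png

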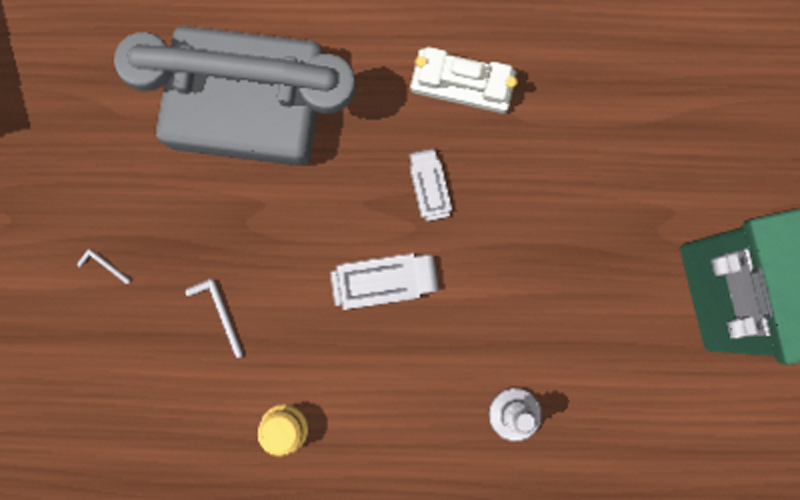

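View pics/scene0.png

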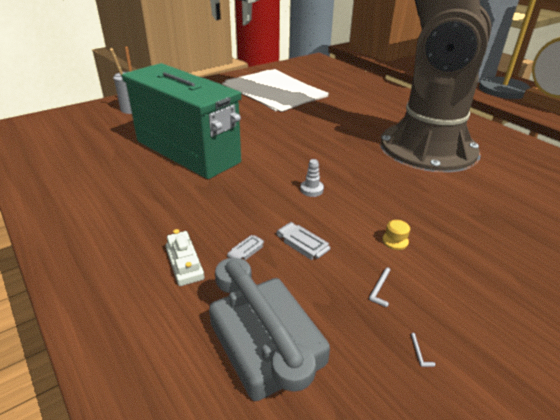

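The top crop (2x, offset 100,90) shows two possible pins. The one at full px (206,231)-(220,267) has a rod of about 39 px, or about 80 mm; the other, at (145,216)-(164,231), is about 24 px. The first fits the 84 mm rod. There are also two possible latches: (289,231), about 50 px long, and (312,184), about 34 px. The first is the larger, so it's the one the job needs. The crop already shows both pairs enlarged. The crate end with its two knuckles is at about (467,222) and (474,253).

Next I'll work out the route to a hover over the pin.

```bash
cat >> h.py <<'E'
def go(pos,yaw,label=''):
    """needed tool-frame shift (cm) and turn (about tool axes) to TCP pos, tool down, tool x at yaw"""
    s=arm.observe(); Rc=R.from_rotvec(s['ee_rot'])
    Rt=R.from_matrix(np.array([[np.cos(yaw),np.sin(yaw),0],[np.sin(yaw),-np.cos(yaw),0],[0,0,-1]]))
    print(label,'shift cm',(Rc.inv().apply(np.array(pos)-s['position'])*100).round(2),'turn',(Rc.inv()*Rt).as_rotvec().round(4),'pos',s['position'].round(4),'t',round(s['clock'],2))
    return Rc,Rt
E
python3 - <<'E'
from h import *
T=shot('top');S=shot('scene')
for l,t0,s0 in (('pin',(210,250),(380,285)),('latch',(289,231),(303,242))):
    for p,c0 in ((T,t0),(S,s0)):
        for d in arm.trace(l,p):
            c=px(d['centre'])
            if np.hypot(*(c-c0))<15: print(l,d['conf'],c,d['region'].sum()); break
print('nose-tri',tri([ray(T,(219.5,265.6)),ray(S,(389.8,263.7))]))
print('latch-tri',tri([ray(T,(289,231)),ray(S,(303.2,241.8))]))
print('hinge-tri',tri([ray(T,(463.8,238)),ray(S,(226.5,122.8))]))
Rc,_=go((0.468,0.275,0.2),0.4); print(Rc.as_matrix().round(3))
E
```

```text
pin 0.47 [210.    243.306] 152
pin 0.66 [377.496 286.608] 250
latch 0.61 [290.976 229.698] 1081
latch 0.93 [303.576 240.492] 1084
nose-tri (array([0.4380083 , 0.2582875 , 0.01615293]), [0.0025757191630785083, 0.00257571916307855])
latch-tri (array([0.51246551, 0.12040852, 0.00490588]), [0.002365327571883501, 0.002365327571883453])
hinge-tri (array([ 0.49829092, -0.17645647,  0.12634697]), [0.0004283648703453236, 0.00042836487034540185])
 shift cm [ 53.84 -69.35   2.67] turn [ 0.     -0.      0.0047] pos [ 0.2461 -0.5745  0.2267] t 1.95
[[ 0.919  0.394  0.   ]
 [ 0.394 -0.919 -0.   ]
 [ 0.     0.    -1.   ]]
```

carry_out:
  claw: [9,9,9,9,9,9,9,9,9,9,9,9,9,9,9,9,9,9,9,9]
  delta_pos:
    - [0.9,-1.2,0]
    - [1.8,-2.3,0]
    - [1.8,-2.3,0]
    - [1.8,-2.3,0]
    - [1.8,-2.3,0]
    - [1.8,-2.3,0]
    - [1.8,-2.3,0]
    - [1.8,-2.3,0]
    - [1.8,-2.3,0]
    - [1.8,-2.3,0]
    - [1.8,-2.3,0]
    - [1.8,-2.3,0]
    - [1.8,-2.3,0]
    - [1.8,-2.3,0]
    - [1.8,-2.3,0]
    - [1.8,-2.3,0]
    - [1.8,-2.3,0]
    - [1.8,-2.3,0]
    - [1.8,-2.3,0]
    - [1.8,-2.3,0]
  angular:
    - [0,0,0]
    - [0,0,0]
    - [0,0,0]
    - [0,0,0]
    - [0,0,0]
    - [0,0,0]
    - [0,0,0]
    - [0,0,0]
    - [0,0,0]
    - [0,0,0]
    - [0,0,0]
    - [0,0,0]
    - [0,0,0]
    - [0,0,0]
    - [0,0,0]
    - [0,0,0]
    - [0,0,0]
    - [0,0,0]
    - [0,0,0]
    - [0,0,0]

```text
clock: 3.95
position: [0.3922, -0.0224, 0.227]
ee_rot: [3.077, 0.631, 0.001]
force: [0.6, 0.2, -0.2]
width: 0.98
gripper_force: 0.0
```

carry_out:
  claw: [9,9,9,9,9,9,9,9,9,9,9,9,9,9]
  delta_pos:
    - [1.8,-2.3,0.2]
    - [1.8,-2.3,0.2]
    - [1.8,-2.3,0.2]
    - [1.8,-2.3,0.2]
    - [1.8,-2.3,0.2]
    - [1.8,-2.3,0.2]
    - [1.8,-2.3,0.2]
    - [1.8,-2.3,0.2]
    - [1.8,-2.3,0.2]
    - [1.8,-2.3,0.2]
    - [0.6,-1.2,0.3]
    - [0,0,0.3]
    - [0,0,0]
    - [0,0,0]
  angular:
    - [0,0,0]
    - [0,0,0]
    - [0,0,0]
    - [0,0,0]
    - [0,0,0]
    - [0,0,0]
    - [0,0,0]
    - [0,0,0]
    - [0,0,0]
    - [0,0,0]
    - [0,0,0]
    - [0,0,0]
    - [0,0,0]
    - [0,0,0]

```text
clock: 5.35
position: [0.4677, 0.2703, 0.2006]
ee_rot: [3.077, 0.629, -0.001]
force: [0.4, 0.5, 0.4]
width: 0.981
gripper_force: 0.0
```

```bash
python3 - <<'E'
from h import *
W=shot('wrist','w1')
s=arm.observe();print(s['clock'],s['position'],s['ee_rot'],s['joints'].round(2),s['force'])
for l in ('pin','pin_nose','latch','latch_bore'):
    for d in arm.place_of(l,W)[:3]: c=px(d['centre']);print(l,d['conf'],c,onz(W,c,.004))
for d in arm.trace('pin',W)[:2]:
    r=d['region'].astype(np.uint8); print(d['conf'],r.sum(),cv2.boundingRect(r))
    np.save('pinmask%d.npy'%r.sum(),r)
E
```

```text
5.4 [0.46780281 0.27046136 0.20079102] [ 3.07699286e+00  6.28512247e-01 -6.44384232e-05] [-0.2   0.38 -0.56  1.78  0.23  1.05 -2.01] [-0.1170218  -0.30750827 -0.72132989]
pin 0.95 [274.512 178.206] [0.47465907 0.27390432 0.004     ]
pin 0.68 [189.392  95.802] [0.52213815 0.3948918  0.004     ]
pin_nose 0.94 [207.592 116.592] [0.50946674 0.36956458 0.004     ]
pin_nose 0.9 [270.704 210.714] [0.43575856 0.26240578 0.004     ]
latch 0.93 [403.48  198.408] [0.51264117 0.12164515 0.004     ]
latch 0.7 [485.184 136.206] [0.61159399 0.07443462 0.004     ]
latch_bore 0.92 [443.016 208.488] [0.52022697 0.07152067 0.004     ]
latch_bore 0.63 [497.784 110.586] [0.63987007 0.07781558 0.004     ]
0.89 644 (250, 142, 29, 70)
0.69 372 (162, 70, 43, 46)
```

View pics/w1.png

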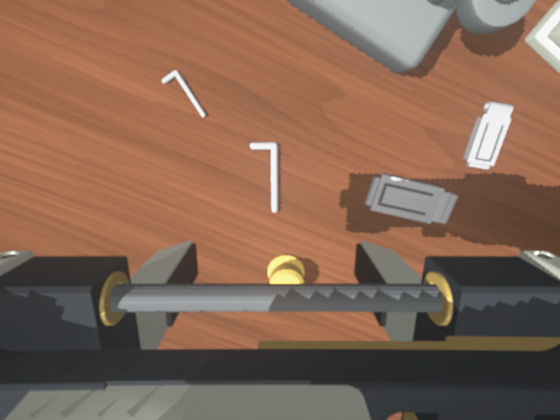

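The wrist view shows the large pin's rod at (275,211)-(276,146), with its tail going to (251,146). The smaller pin is at (188,92). The large latch at (410,198) has its knuckle to the right, at (450,207), and the small latch is at (490,135). The sizes confirm the large pin and large latch.

```bash
python3 - <<'E'
from h import *
# pose in w1 unchanged; take new pic for T
W=shot('wrist')
r=np.load('pinmask644.npy'); ys,xs=np.nonzero(r)
m=(ys>154); P=np.array([onz(W,(x,y),.004)[:2] for x,y in zip(xs[m],ys[m])])
c=P.mean(0); u=np.linalg.svd(P-c)[2][0]; u*=np.sign(u[0]); t=(P-c)@u
yaw=np.arctan2(u[1],u[0]); print('yaw',yaw,'nose',c+u*t.min(),'width',np.ptp((P-c)@[-u[1],u[0]]))
allP=np.array([onz(W,(x,y),.004)[:2] for x,y in zip(xs,ys)]); tt=(allP-c)@u
print('length',tt.max()-t.min())
nose=c+u*t.min(); mid=nose+.042*u; print('mid',mid, 'alt mid from bend',c+u*(tt.max()-.046))
m2=(c+u*(tt.max()-.046)+mid)/2
go((m2[0],m2[1],.05),yaw,'above'); go((m2[0],m2[1],.003),yaw,'down')
E
```

```text
yaw 0.41367251414822437 nose [0.43729011 0.25973008] width 0.010126876313049378
length 0.08290291600362443
mid [0.47574744 0.27661302] alt mid from bend [0.47108029 0.27456412]
above shift cm [ 0.66 -0.14 15.09] turn [ 0.0002 -0.0003 -0.0095] pos [0.4678 0.2717 0.2009] t 5.7
down shift cm [ 0.66 -0.14 19.79] turn [ 0.0002 -0.0003 -0.0095] pos [0.4678 0.2717 0.2009] t 5.7
```

carry_out:
  claw: [4,4,4,4,4,4,4,4,4,4,4,4,4,4,4,4]
  delta_pos:
    - [0.35,-0.1,1.5]
    - [0.35,0,2.5]
    - [0,0,2.5]
    - [0,0,2.5]
    - [0,0,2.5]
    - [0,0,2.5]
    - [0,0,1.5]
    - [0,0,1]
    - [0,0,1]
    - [0,0,0.7]
    - [0,0,0.5]
    - [0,0,0.4]
    - [0,0,0.4]
    - [0,0,0.3]
    - [0,0,0]
    - [0,0,0]
  angular:
    - [0,0,-0.009]
    - [0,0,0]
    - [0,0,0]
    - [0,0,0]
    - [0,0,0]
    - [0,0,0]
    - [0,0,0]
    - [0,0,0]
    - [0,0,0]
    - [0,0,0]
    - [0,0,0]
    - [0,0,0]
    - [0,0,0]
    - [0,0,0]
    - [0,0,0]
    - [0,0,0]

```text
clock: 7.3
position: [0.4738, 0.2759, 0.0028]
ee_rot: [-3.075, -0.645, -0.0]
force: [-0.4, 0.8, -0.5]
width: 0.437
gripper_force: 0.0
```

carry_out:
  claw: [0.4,0.4,0.4,0.4,0.4,0.4,0.4,0.4]
  delta_pos:
    - [0,0,0]
    - [0,0,0]
    - [0,0,0]
    - [0,0,0]
    - [0,0,0]
    - [0,0,0]
    - [0,0,0]
    - [0,0,0]
  angular:
    - [0,0,0]
    - [0,0,0]
    - [0,0,0]
    - [0,0,0]
    - [0,0,0]
    - [0,0,0]
    - [0,0,0]
    - [0,0,0]
  force: 20

```text
clock: 8.1
position: [0.4738, 0.2758, 0.0028]
ee_rot: [3.075, 0.645, 0.0]
force: [-0.1, -0.8, 1.3]
width: 0.075
gripper_force: 20.0
```

carry_out:
  claw: [0.4,0.4,0.4,0.4,0.4,0.4,0.4,0.4,0.4,0.4,0.4,0.4,0.4,0.4,0.4,0.4,0.4,0.4]
  delta_pos:
    - [0,0,-0.5]
    - [0,0,-1.5]
    - [0,0,-3]
    - [0,0,-3]
    - [0,0,-3]
    - [0,0,-3]
    - [0,1,-3]
    - [-0.2,3,-2]
    - [-0.2,4,-1]
    - [-0.2,4,0]
    - [-0.2,4,0]
    - [-0.2,4,0]
    - [-0.2,4,0]
    - [-0.2,4,0]
    - [-0.2,4,0]
    - [-0.2,4,0]
    - [-0.2,3,0]
    - [0,1,0]
  angular:
    - [0,0,0]
    - [0,0,0]
    - [0,0,0]
    - [0,0,0]
    - [0,0,0]
    - [0,0,0]
    - [0,0,0]
    - [0,0,0]
    - [0,0,0.03]
    - [0,0,0.03]
    - [0,0,0.03]
    - [0,0,0.03]
    - [0,0,0.03]
    - [0,0,0]
    - [0,0,0]
    - [0,0,0]
    - [0,0,0]
    - [0,0,0]

```text
clock: 9.9
position: [0.5817, -0.1135, 0.2036]
ee_rot: [3.114, 0.405, 0.0]
force: [0.4, -0.2, -1.0]
width: 0.077
gripper_force: 20.0
```

```bash
python3 - <<'E'
from h import *
W=shot('wrist','w2')
s=arm.observe();print(s['clock'],s['position'],s['ee_rot'],s['joints'].round(2),s['force'],s['width'])
for l in ('pin','pin_nose','hinge_bore','crate'):
    for d in arm.place_of(l,W)[:2]: c=px(d['centre']);print(l,d['conf'],c,onz(W,c,.13 if l!='pin' else s['position'][2]))
E
```

```text
9.95 [ 0.58192535 -0.11322365  0.20347095] [3.11386636e+00 4.05639754e-01 6.20942307e-04] [ 0.39  0.44 -0.41  1.66  0.2   1.08 -1.39] [-0.37557694 -1.61932883 -0.49629937] 0.08019693246669597
pin 0.87 [274.4   256.788] [ 0.58409416 -0.11251083  0.20347095]
pin_nose 0.76 [272.328 322.602] [ 0.48621513 -0.13621726  0.13      ]
crate 0.55 [306.992 252.714] [ 0.55963064 -0.14677429  0.13      ]
```

View pics/w2.png

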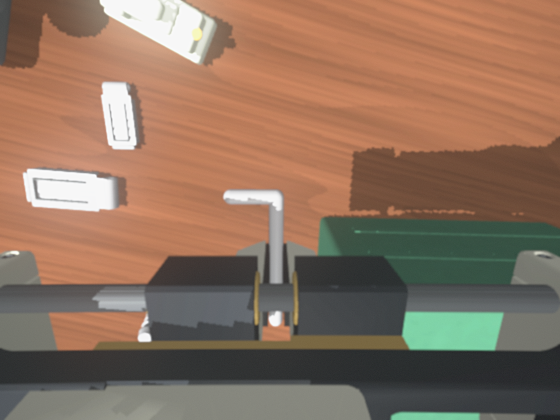

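The wrist view shows the pin held along the picture's vertical, with its nose at (274,322) and bend at (276,197). The latch (70,190) is clear of it. The fingers hide the hinge, so I'll measure the crate's yaw in the first static pictures.

```bash
python3 - <<'E'
from h import *
a=cv2.imread('pics/top0.png')[190:270,430:510]; b=cv2.imread('pics/scene0.png')[90:170,190:270]
cv2.imwrite('pics/hinge.png',np.hstack([cv2.resize(x,(400,400),interpolation=2) for x in (a,b)]))
W=shot('wrist')
for uv in ((274,322.5),(277,192)): print(onz(W,uv,.2045))
print('yaw lid', [onz(W,uv,.18) for uv in ((357,232),(530,235))])
E
```

```text
[ 0.54260034 -0.11683701  0.2045    ]
[ 0.62138448 -0.09712     0.2045    ]
yaw lid [array([ 0.60363121, -0.15475451,  0.18      ]), array([ 0.63042944, -0.25975454,  0.18      ])]
```

View pics/hinge.png

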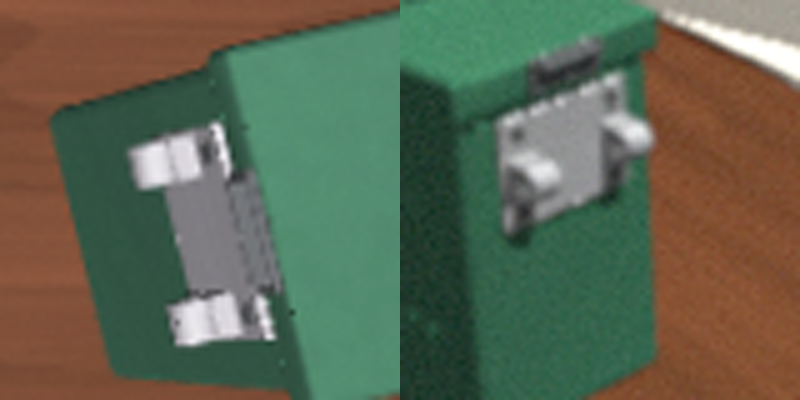

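```bash
python3 - <<'E'
from h import *
from scipy.optimize import least_squares
T=shot('top');S=shot('scene')
ob=[(T,128,148,(34,8,130)),(T,142,188,(20,8,130)),(T,170,305,(-20,8,130)),(T,178,345,(-34,8,130)),(T,50,112,(55,-14,0)),(T,112,375,(-55,-14,0)),
(T,210,52,(59,-10,180)),(S,255,355,(-55,-14,0)),(S,257,12,(-59,-10,180))]
uv=np.array([(430+a/5,190+b/5) if p is T else (190+a/5,90+b/5) for p,a,b,_ in ob])-.4
M=np.array([o[3] for o in ob])/1000
def f(v):
    c,s=np.cos(v[2]),np.sin(v[2]); X=M@np.array([[c,s,0],[-s,c,0],[0,0,1]])+[v[0],v[1],0]
    return (np.vstack([proj(o[0],x) for o,x in zip(ob,X)])-uv).ravel()
r=least_squares(f,[.498,-.176,.25],loss='soft_l1');print(r.x,r.fun.reshape(-1,2).round(1).tolist())
x,y,w=r.x; u=np.array([np.cos(w),np.sin(w)])
# pin in hand: nose measured (0.5426,-0.1168) ; tcp
s=arm.observe(); nose=np.array([.5426,-.1168]); bend=np.array([.6214,-.0971]); py=np.arctan2(*(bend-nose)[::-1]); print('pin yaw',py)
tgt=np.array([x,y])+u*.080; yawt=np.arctan2(2*s['ee_rot'][1],2*s['ee_rot'][0]); Rm=R.from_rotvec(s['ee_rot']).as_matrix(); ty=np.arctan2(Rm[1,0],Rm[0,0]); print('tool yaw',ty)
d=s['position'][:2]-nose; a=w-py; c,sn=np.cos(a),np.sin(a); tp=tgt+np.array([[c,-sn],[sn,c]])@d
print(tp); go((*tp,.06),ty+a,'place')
E
```

```text
[ 0.4982805  -0.17672891  0.26581489] [[-0.2, 0.2], [-0.7, 0.2], [0.2, -0.1], [0.9, -0.0], [-2.5, -0.2], [0.0, 0.4], [2.2, -1.3], [1.0, 1.1], [0.0, -2.0]]
pin yaw 0.24497866312686414
tool yaw 0.26621017663662583
[ 0.61438245 -0.14538152]
place shift cm [ 2.14  4.54 14.3 ] turn [-0.0004 -0.0003 -0.0208] pos [ 0.5817 -0.1073  0.203 ] t 10.3
```

```bash
python3 - <<'E'
from h import *
W=shot('wrist'); s=arm.observe(); print(s['clock'],s['position'])
Rm=R.from_rotvec(s['ee_rot']).as_matrix()
for d in arm.trace('pin',W)[:1]:
    ys,xs=np.nonzero(d['region']); z=s['position'][2]+.001
    P=np.array([onz(W,(a,b),z) for a,b in zip(xs,ys)]); L=(P-s['position'])@Rm
    print(d['conf'],'tool x range mm',L[:,0].min()*1e3,L[:,0].max()*1e3); 
    for lo,hi in ((-45,-36),(20,30),(30,36)):
        m=(L[:,0]*1e3>lo)&(L[:,0]*1e3<hi); print(lo,hi,m.sum(),L[m,1].mean()*1e3 if m.any() else None)
x,y,w=.4983,-.1765,.262
u=np.array([np.cos(w),np.sin(w)])
tp=np.array([x,y])+u*(.080-L[:,0].min()); print(tp)
go((*tp,.004),w,'place')
E
```

```text
10.35 [ 0.58171439 -0.1076436   0.20296381]
0.68 tool x range mm -42.24350143819899 42.53650535268247
-45 -36 103 -0.2506712693810831
20 30 241 0.025918528203885204
30 36 291 -6.359850523416242
[ 0.61637181 -0.14483737]
place shift cm [ 2.38  4.47 19.89] turn [-0.0002 -0.      0.0033] pos [ 0.5817 -0.108   0.2029] t 10.4
```

carry_out:
  claw: [0.4,0.4,0.4,0.4,0.4,0.4,0.4,0.4,0.4,0.4,0.4,0.4,0.4,0.4,0.4,0.4,0.4]
  delta_pos:
    - [1,1.5,0]
    - [1,1.5,0]
    - [0.4,1.5,0]
    - [0,0,1]
    - [0,0,2.5]
    - [0,0,3]
    - [0,0,3]
    - [0,0,3]
    - [0,0,2.5]
    - [0,0,1.5]
    - [0,0,1]
    - [0,0,1]
    - [0,0,0.6]
    - [0,0,0.4]
    - [0,0,0.4]
    - [0,0,0]
    - [0,0,0]
  angular:
    - [0,0,0.003]
    - [0,0,0]
    - [0,0,0]
    - [0,0,0]
    - [0,0,0]
    - [0,0,0]
    - [0,0,0]
    - [0,0,0]
    - [0,0,0]
    - [0,0,0]
    - [0,0,0]
    - [0,0,0]
    - [0,0,0]
    - [0,0,0]
    - [0,0,0]
    - [0,0,0]
    - [0,0,0]

```text
clock: 12.1
position: [0.6168, -0.1464, 0.004]
ee_rot: [3.115, 0.408, 0.001]
force: [0.1, -0.0, -0.3]
width: 0.074
gripper_force: 20.0
```

```bash
python3 - <<'E'
from h import *
s=arm.observe();print(s['clock'],s['position'],s['force'],s['width'])
go((.61637,-.14484,.003),.262)
E
```

```text
12.1 [ 0.61682075 -0.14637863  0.00404446] [ 0.12373231 -0.04398888 -0.29140217] 0.074275895906608
 shift cm [-0.   -0.16  0.1 ] turn [ 0.0003 -0.0004 -0.0014] pos [ 0.6168 -0.1464  0.004 ] t 12.1
```

carry_out:
  claw: [0.4,0.4,0.4,2.5,2.5,2.5,2.5,2.5,2.5,2.5,2.5,2.5,4,6,7]
  delta_pos:
    - [0,-0.1,0.05]
    - [0,-0.05,0.05]
    - [0,0,0]
    - [0,0,0]
    - [0,0,0]
    - [0,0,0]
    - [0,0,0]
    - [0,0,-0.5]
    - [0,0,-1]
    - [0,0,-2]
    - [0,0,-3]
    - [0,0,-3]
    - [0,0,-3]
    - [0,0,-3]
    - [0,0,-3]
  angular:
    - [0,0,0]
    - [0,0,0]
    - [0,0,0]
    - [0,0,0]
    - [0,0,0]
    - [0,0,0]
    - [0,0,0]
    - [0,0,0]
    - [0,0,0]
    - [0,0,0]
    - [0,0,0]
    - [0,0,0]
    - [0,0,0]
    - [0,0,0]
    - [0,0,0]

```text
clock: 13.6
position: [0.6161, -0.1448, 0.1901]
ee_rot: [3.115, 0.409, 0.001]
force: [-0.0, 0.1, -0.9]
width: 0.484
gripper_force: 0.0
```

```bash
python3 - <<'E'
from h import *
W=shot('wrist','w3'); s=arm.observe();print(s['clock'],s['position'])
for l in ('pin','pin_nose'):
    for d in arm.place_of(l,W)[:2]: c=px(d['centre']);print(l,d['conf'],c,onz(W,c,.004))
d=arm.trace('pin',W)[0];ys,xs=np.nonzero(d['region'])
P=np.array([onz(W,(a,b),.004)[:2] for a,b in zip(xs,ys)]);w=.262
L=(P-[.4983,-.1765])@np.array([[np.cos(w),-np.sin(w)],[np.sin(w),np.cos(w)]])*1e3
print('crate-frame x',L[:,0].min(),L[:,0].max())
for lo,hi in ((75,95),(95,120),(120,155)):
    m=(L[:,0]>lo)&(L[:,0]<hi);print(m.sum(),L[m,1].mean())
E
```

```text
13.65 [ 0.61867461 -0.14485896  0.19552234]
pin 0.7 [274.792 188.202] [ 0.61460425 -0.14459147  0.004     ]
pin_nose 0.85 [273.616 220.08 ] [ 0.57649233 -0.1532828   0.004     ]
crate-frame x 82.89724654340084 165.41432447144348
60 0.07014223102139695
140 0.5514523138470119
203 0.34167584366227244
```

Pin placed: in line with the hinge to 0.5 mm, nose 46 to 49 mm off the far knuckle. Next, the latch.

carry_out:
  claw: [8,8,8,8,8,8,8,8,8,8,8,8,8,8,8,8,8,8]
  delta_pos:
    - [0,-1,0]
    - [-0.4,-2.5,0]
    - [-0.4,-3.2,0]
    - [-0.4,-3.2,0]
    - [-0.4,-3.2,0]
    - [-0.4,-3.2,0]
    - [-0.4,-3.2,0]
    - [-0.4,-3.2,0]
    - [-0.4,-3.2,0]
    - [-0.2,-2.1,0]
    - [0,0,0]
    - [0,0,0]
    - [0,0,0]
    - [0,0,0]
    - [0,0,0]
    - [0,0,0]
    - [0,0,0]
    - [0,0,0]
  angular:
    - [0,0,0]
    - [0,0,0]
    - [0,0,-0.06]
    - [0,0,-0.1]
    - [0,0,-0.1]
    - [0,0,-0.1]
    - [0,0,-0.1]
    - [0,0,-0.1]
    - [0,0,-0.1]
    - [0,0,-0.1]
    - [0,0,-0.14]
    - [0,0,-0.14]
    - [0,0,-0.14]
    - [0,0,-0.14]
    - [0,0,-0.1]
    - [0,0,-0.05]
    - [0,0,0]
    - [0,0,0]

```text
clock: 15.6
position: [0.4504, 0.0756, 0.1871]
ee_rot: [-2.038, -2.39, 0.001]
force: [-0.7, 0.4, 0.4]
width: 0.87
gripper_force: 0.0
```

```bash
cat > l.py <<'E'
from h import *
W=shot('wrist','w4'); s=arm.observe();print(s['clock'],s['position'],s['joints'].round(2))
for l in ('latch','latch_bore'):
    for d in arm.place_of(l,W)[:2]: c=px(d['centre']);print(l,d['conf'],c,onz(W,c,.008 if 'b' in l else 0))
for i,d in enumerate(arm.trace('latch',W)[:2]):
    r=d['region'].astype(np.uint8); cs=max(cv2.findContours(r,0,2)[0],key=cv2.contourArea)[:,0]
    P=np.array([onz(W,a,.012)[:2] for a in cs],np.float32); q=cv2.minAreaRect(P*1000)
    print(d['conf'],px(d['centre']),q, cv2.boundingRect(r))
go((.51,.12,.2),1.73)
E
python3 l.py
```

```text
15.65 [0.4506133  0.07550142 0.18729285] [ 0.4   0.32 -0.84  1.97  0.29  0.98 -0.42]
latch 0.76 [409.08 208.32] [0.61164287 0.07295101 0.        ]
latch 0.56 [332.08  159.894] [0.51006998 0.11457425 0.        ]
latch_bore 0.96 [436.408 208.488] [0.63849114 0.07956061 0.008     ]
latch_bore 0.63 [337.12  196.812] [0.52303389 0.07516612 0.008     ]
0.94 [332.416 155.4  ] ((514.4566650390625, 117.33322143554688), (46.75822830200195, 102.0489730834961), 11.393377304077148) (317, 111, 45, 94)
0.68 [217.    246.792] ((393.0970458984375, -15.559505462646484), (43.234439849853516, 65.75586700439453), 19.140548706054688) (193, 228, 39, 53)
 shift cm [ 3.46  6.54 -1.24] turn [-0.0003  0.0001  0.0001] pos [0.451  0.0755 0.1876] t 15.8
```

carry_out:
  claw: [8,8,8,8,8,8]
  delta_pos:
    - [0.7,1.3,0]
    - [0.9,1.8,-0.5]
    - [0.9,1.8,-0.5]
    - [0.7,1.2,-0.2]
    - [0.3,0.4,0]
    - [0,0,0]
  angular:
    - [0,0,0]
    - [0,0,0]
    - [0,0,0]
    - [0,0,0]
    - [0,0,0]
    - [0,0,0]

```text
clock: 16.4
position: [0.5101, 0.1212, 0.1995]
ee_rot: [-2.036, -2.392, -0.0]
force: [-0.2, 0.4, -0.1]
width: 0.872
gripper_force: 0.0
```

carry_out:
  claw: [8,8,8]
  delta_pos:
    - [0,0,0]
    - [0,0,0]
    - [0,0,0]
  angular:
    - [0,0,0]
    - [0,0,0]
    - [0,0,0]

```text
clock: 16.7
position: [0.5094, 0.1197, 0.1997]
ee_rot: [2.037, 2.391, -0.001]
force: [0.8, 0.5, 1.1]
width: 0.871
gripper_force: 0.0
```

```bash
python3 l.py; python3 -c "
import cv2
a=cv2.imread('pics/w4.png');cv2.imwrite('pics/w4c.png',cv2.resize(a[80:280,180:400],(770,700)[0:1]+(600,) if 0 else (660,600),interpolation=2))"
```

```text
16.75 [0.50947667 0.11979432 0.19973293] [ 0.27  0.41 -0.81  1.81  0.34  1.06 -0.5 ]
latch 0.66 [349.328 228.396] [0.61132713 0.07690685 0.        ]
latch 0.56 [275.296 187.32 ] [0.5115117  0.11426053 0.        ]
latch_bore 0.96 [279.72  225.288] [0.52408365 0.07005642 0.008     ]
latch_bore 0.55 [374.472 232.008] [0.64024473 0.07989516 0.008     ]
0.81 [274.624 187.194] ((514.6484375, 117.23017883300781), (45.47201156616211, 103.61979675292969), 11.003640174865723) (258, 142, 41, 88)
0.64 [348.096 233.394] ((609.8218994140625, 76.45733642578125), (69.34773254394531, 32.0346565246582), 13.842148780822754) (322, 220, 58, 26)
 shift cm [-0.    0.03 -0.02] turn [0.0001 0.0002 0.0003] pos [0.5097 0.12   0.1998] t 16.9
```

View pics/w4c.png

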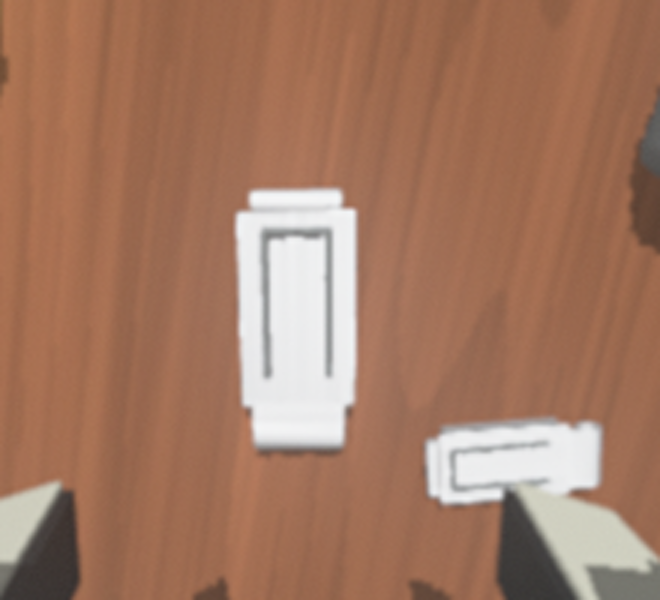

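The enlarged crop shows the large latch at crop (297,310). Its knuckle is the 42 px extension at the bottom (298,430), and its lip is the short one at the top (296,198). The smaller latch is at (515,462), and the job doesn't need it.

```bash
python3 - <<'E'
from h import *
W=shot('wrist')
C=[(236,212),(356,210),(353,406),(244,407)]; M=np.array([(-22,43),(22,43),(22,-33),(-22,-33)])
P=np.array([onz(W,(180+a/3-.3,80+b/3-.3),.0145)[:2] for a,b in C])*1e3
A,_=cv2.estimateAffinePartial2D(M.astype(np.float32),P.astype(np.float32)); yaw=np.arctan2(A[1,0],A[0,0])
print(P.round(1).tolist(),yaw,np.hypot(A[0,0],A[1,0]),A[:,2])
y=yaw+np.pi/2; g=A@[0,6,1]; print(g)
go((g[0]/1e3,g[1]/1e3,.0025),y)
E
```

```text
[[486.0, 156.6], [529.8, 164.4], [542.5, 88.9], [500.0, 81.6]] 0.1746049349577511 1.0031474860349943 [515.44105439 117.91449329]
[514.39545917 123.84186254]
 shift cm [ 0.3   0.52 19.73] turn [ 0.0001  0.0001 -0.015 ] pos [0.5097 0.1201 0.1998] t 16.95
```

carry_out:
  claw: [6.5,6.5,6.5,6.5,6.5,6.5,6.5,6.5,6.5,6.5,6.5,6.5,6.5,6.5,6.5,6.5]
  delta_pos:
    - [0.1,0.2,1.5]
    - [0.2,0.3,2.5]
    - [0,0,2.5]
    - [0,0,2.5]
    - [0,0,2.5]
    - [0,0,2.5]
    - [0,0,1.5]
    - [0,0,1]
    - [0,0,1]
    - [0,0,0.7]
    - [0,0,0.5]
    - [0,0,0.4]
    - [0,0,0.4]
    - [0,0,0.2]
    - [0,0,0]
    - [0,0,0]
  angular:
    - [0,0,-0.015]
    - [0,0,0]
    - [0,0,0]
    - [0,0,0]
    - [0,0,0]
    - [0,0,0]
    - [0,0,0]
    - [0,0,0]
    - [0,0,0]
    - [0,0,0]
    - [0,0,0]
    - [0,0,0]
    - [0,0,0]
    - [0,0,0]
    - [0,0,0]
    - [0,0,0]

```text
clock: 18.55
position: [0.5143, 0.1241, 0.0029]
ee_rot: [2.019, 2.407, 0.0]
force: [-0.1, -0.7, 0.1]
width: 0.707
gripper_force: 0.0
```

carry_out:
  claw: [3.5,3.5,3.5,3.5,3.5,3.5,3.5,3.5]
  delta_pos:
    - [0,0,0]
    - [0,0,0]
    - [0,0,0]
    - [0,0,0]
    - [0,0,0]
    - [0,0,0]
    - [0,0,0]
    - [0,0,0]
  angular:
    - [0,0,0]
    - [0,0,0]
    - [0,0,0]
    - [0,0,0]
    - [0,0,0]
    - [0,0,0]
    - [0,0,0]
    - [0,0,0]
  force: 25

```text
clock: 19.35
position: [0.5141, 0.124, 0.0028]
ee_rot: [2.019, 2.407, -0.0]
force: [-1.3, -1.0, 4.6]
width: 0.475
gripper_force: 25.0
```

carry_out:
  claw: [3.5,3.5,3.5,3.5,3.5,3.5,3.5,3.5,3.5,3.5]
  delta_pos:
    - [0,0,-0.3]
    - [0,0,-1]
    - [0,0,-2]
    - [0,0,-2.5]
    - [0,0,-2.5]
    - [0,0,-2]
    - [0,0,-1.5]
    - [0,0,-0.6]
    - [0,0,0]
    - [0,0,0]
  angular:
    - [0,0,0]
    - [0,0,0]
    - [0,0,0]
    - [0,0,0]
    - [0,0,0]
    - [0,0,0]
    - [0,0,-0.05]
    - [0,0,-0.038]
    - [0,0,0]
    - [0,0,0]

```text
clock: 20.35
position: [0.5141, 0.1239, 0.1269]
ee_rot: [1.913, 2.492, 0.0]
force: [0.2, -0.1, -2.2]
width: 0.474
gripper_force: 25.0
```

```bash
python3 - <<'E'
from h import *
w=.262;H=np.array([.4983,-.1765]);yh=np.array([-np.sin(w),np.cos(w)])
go((*(H+yh*.111),.1255),w+np.pi/2)
W=shot('wrist'); s=arm.observe();Rm=R.from_rotvec(s['ee_rot']).as_matrix();print(s['width'],s['force'])
for d in arm.trace('latch',W)[:1]:
    ys,xs=np.nonzero(d['region']); P=np.array([onz(W,(a,b),s['position'][2]+.011) for a,b in zip(xs,ys)]); L=(P-s['position'])@Rm*1e3
    print(d['conf'],L.min(0),L.max(0))
for d in arm.place_of('latch_bore',W)[:2]:
    c=px(d['centre']);print(d['conf'],c,((onz(W,c,s['position'][2]+.0052)-s['position'])@Rm*1e3))
E
```

```text
shift cm [-17.51  -9.3    0.14] turn [ 0.0002  0.0001 -0.0004] pos [0.5141 0.1239 0.1269] t 20.35
0.47967097634896727 [-0.25022275 -0.33160566 -1.76421945]
0.81 [-47.65257483 -20.30618579 -11.01332598] [ 45.35612736  24.04546569 -10.98812859]
0.7 [278.096 343.098] [-54.13758041   3.24743132  -5.19904765]
```

carry_out:
  claw: [3.5,3.5,3.5,3.5,3.5,3.5,3.5,3.5,3.5,3.5,3.5,3.5]
  delta_pos:
    - [-0.8,-0.5,0]
    - [-2,-1.1,0]
    - [-2.5,-1.3,0]
    - [-2.5,-1.3,0]
    - [-2.5,-1.3,0]
    - [-2.5,-1.3,0]
    - [-2,-1,0]
    - [-1.2,-0.8,0]
    - [-0.9,-0.5,0]
    - [-0.6,-0.2,0]
    - [0,0,0]
    - [0,0,0]
  angular:
    - [0,0,0]
    - [0,0,0]
    - [0,0,0]
    - [0,0,0]
    - [0,0,0]
    - [0,0,0]
    - [0,0,0]
    - [0,0,0]
    - [0,0,0]
    - [0,0,0]
    - [0,0,0]
    - [0,0,0]

```text
clock: 21.7
position: [0.4701, -0.0684, 0.1268]
ee_rot: [1.91, 2.494, 0.001]
force: [0.2, 0.9, -1.6]
width: 0.478
gripper_force: 25.0
```

```bash
cat > m.py <<'E'
from h import *
import sys
n=sys.argv[1]
W=shot('wrist',n+'w');S=shot('scene',n+'s');T=shot('top',n+'t'); s=arm.observe();print(s['clock'],s['position'],s['force'])
pickle.dump({k:{q:v[q] for q in ('mtx','dist','T')} for k,v in zip('WST',(W,S,T))},open(n+'.pkl','wb'))
for l in ('latch_bore','hinge_bore'):
    rs={}
    for k,p in zip('WST',(W,S,T)):
        for d in arm.place_of(l,p)[:2]:
            c=px(d['centre']);X=onz(p,c,.13);print(l,k,round(d['conf'],2),c.round(1),X.round(4))
            if np.linalg.norm(X[:2]-s['position'][:2])<.15 and k not in rs: rs[k]=ray(p,c)
    if len(rs)>1: print('  tri',''.join(rs),tri(list(rs.values())))
E
python3 m.py s1; python3 - <<'E'
import cv2
import numpy as np
a=cv2.imread('pics/s1w.png');b=cv2.imread('pics/s1s.png')
cv2.imwrite('pics/s1.png',np.hstack([cv2.resize(a[250:420,180:380],(400,340)),cv2.resize(b[70:190,190:320],(390,360))[:340]]))
E
```

```text
21.85 [ 0.4700741  -0.06821678  0.12678537] [ 0.46107679  0.32619639 -1.53302637]
latch_bore W 0.72 [276.7 342.1] [ 0.4865 -0.1208  0.13  ]
latch_bore W 0.62 [514.3  87.7] [0.5561 0.0475 0.13  ]
latch_bore S 0.74 [234.4 257.6] [0.7052 0.2015 0.13  ]
latch_bore S 0.56 [245.7 125.2] [ 0.4746 -0.1372  0.13  ]
latch_bore T 0.98 [310.8 167.5] [0.6132 0.0851 0.13  ]
latch_bore T 0.49 [221.1 145.7] [0.649  0.2401 0.13  ]
  tri WS (array([ 0.48573174, -0.11546759,  0.13970672]), [0.0023931560760466347, 0.0023931560760465462])
hinge_bore S 0.87 [226.5 121.1] [ 0.4979 -0.1774  0.13  ]
```

View pics/s1.png

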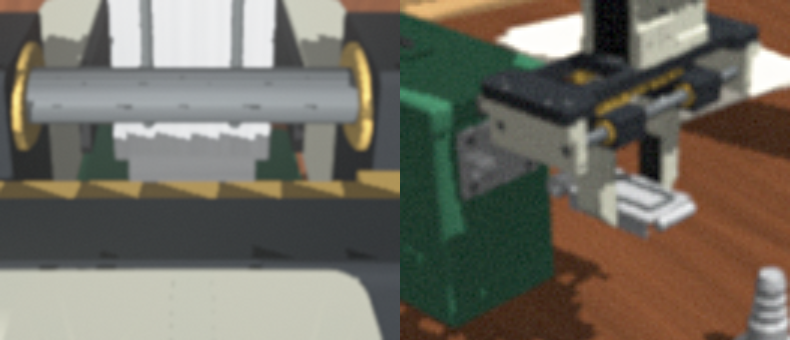

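The left panel shows the latch held square, with its knuckle at wrist px (244-314, 318-340). The hinge is hidden under the gripper. The right panel shows the latch level in front of the hinge. I'll measure the hinge with the wrist camera from two places over the crate.

carry_out:
  claw: [3.5,3.5,3.5,3.5,3.5,3.5,3.5,3.5,3.5,3.5,3.5,3.5,3.5,3.5,3.5,3.5,3.5]
  delta_pos:
    - [0,0,-1.3]
    - [0,0,-3]
    - [0,0,-3]
    - [0,0,-3]
    - [0,-1,-3]
    - [-1,-1,-3]
    - [-2,-1,-1]
    - [-2,-1,0]
    - [-2,-1,0]
    - [-2,-1,0]
    - [-2,-1,0]
    - [-2,-1,0]
    - [-2,0,0]
    - [-1,0,0]
    - [0,0,0]
    - [0,0,0]
    - [0,0,0]
  angular:
    - [0,0,0]
    - [0,0,0]
    - [0,0,0]
    - [0,0,0]
    - [0,0,0]
    - [0,0,0]
    - [0,0,0]
    - [0,0,0]
    - [0,0,0]
    - [0,0,0]
    - [0,0,0]
    - [0,0,0]
    - [0,0,0]
    - [0,0,0]
    - [0,0,0]
    - [0,0,0]
    - [0,0,0]

```text
clock: 23.85
position: [0.4345, -0.243, 0.2998]
ee_rot: [-1.908, -2.495, -0.001]
force: [0.3, 0.2, -2.0]
width: 0.475
gripper_force: 25.0
```

```bash
python3 m.py v1
```

```text
24.0 [ 0.43432839 -0.24357102  0.29986232] [-0.25758132  0.29188256 -1.49159563]
latch_bore W 0.64 [275.9 340.2] [ 0.489  -0.4363  0.13  ]
latch_bore S 0.96 [234.5 255.4] [0.7029 0.1978 0.13  ]
latch_bore S 0.72 [214.9  19.6] [ 0.0754 -0.9955  0.13  ]
latch_bore T 0.94 [308.6 166. ] [0.6157 0.0889 0.13  ]
hinge_bore W 0.96 [350.9 145.1] [ 0.5005 -0.1764  0.13  ]
hinge_bore W 0.48 [544.8  15.5] [ 0.6339 -0.0187  0.13  ]
hinge_bore S 0.77 [226.8 121.4] [ 0.4982 -0.1758  0.13  ]
hinge_bore T 0.6 [465.8 240.4] [ 0.4938 -0.178   0.13  ]
  tri WST (array([ 0.49721866, -0.17688713,  0.13053381]), [0.0031006144538193205, 0.0011111682474186876, 0.0035388726017673167])
```

carry_out:
  claw: [3.5,3.5,3.5,3.5,3.5,3.5,3.5,3.5,3.5,3.5,3.5]
  delta_pos:
    - [0,1,0]
    - [0,2,0]
    - [0,2,0]
    - [0,2,0]
    - [0,2,0]
    - [0,2,0]
    - [0,2,0]
    - [0,2,0]
    - [0,1,0]
    - [0,0,0]
    - [0,0,0]
  angular:
    - [0,0,0]
    - [0,0,0]
    - [0,0,0]
    - [0,0,0]
    - [0,0,0]
    - [0,0,0]
    - [0,0,0]
    - [0,0,0]
    - [0,0,0]
    - [0,0,0]
    - [0,0,0]

```text
clock: 25.4
position: [0.5884, -0.2029, 0.2995]
ee_rot: [-1.911, -2.493, 0.001]
force: [-0.2, -0.5, -1.5]
width: 0.474
gripper_force: 25.0
```

carry_out:
  claw: [3.5,3.5]
  delta_pos:
    - [0,0,0]
    - [0,0,0]
  angular:
    - [0,0,0]
    - [0,0,0]

```text
clock: 25.6
position: [0.588, -0.2034, 0.3]
ee_rot: [1.912, 2.492, -0.001]
force: [-0.3, -0.1, -2.0]
width: 0.48
gripper_force: 25.0
```

```bash
python3 m.py v2; python3 - <<'E'
from h import *
out=[]
for n in ('v1','v2'):
    p=pickle.load(open(n+'.pkl','rb'))['W']; c=proj(p,[.4983,-.1765,.13])[0]; x,y=(c-[40,40]).round().astype(int); x=max(0,min(x,480));y=max(0,min(y,340))
    print(n,x,y,c); out.append(cv2.resize(cv2.imread(f'pics/{n}w.png')[y:y+80,x:x+80],(400,400),interpolation=2))
cv2.imwrite('pics/v.png',np.hstack(out))
E
```

```text
25.75 [ 0.58831115 -0.20319954  0.29993373] [-0.05166093  0.31338455 -1.77252348]
latch_bore W 0.85 [278.2 339.7] [ 0.6447 -0.3959  0.13  ]
latch_bore W 0.58 [201. 143.] [ 0.5008 -0.1761  0.13  ]
latch_bore S 0.63 [234.6 255.9] [0.7033 0.1988 0.13  ]
latch_bore T 0.89 [308.2 164.5] [0.6183 0.0896 0.13  ]
hinge_bore W 0.9 [202.3 142.5] [ 0.5021 -0.1752  0.13  ]
hinge_bore W 0.16 [416.5  14.6] [ 0.6736 -0.0084  0.13  ]
hinge_bore S 0.56 [229.2 121.6] [ 0.4944 -0.172   0.13  ]
hinge_bore T 0.91 [464.7 237.2] [ 0.4991 -0.1762  0.13  ]
hinge_bore T 0.51 [332.5 129. ] [0.6814 0.0486 0.13  ]
  tri WST (array([ 0.49847416, -0.17446302,  0.12998055]), [0.0036503644663830816, 0.004744381989739313, 0.0017082427658565607])
v1 309 105 [348.87380503 144.66642514]
v2 159 103 [198.5483745  142.72323155]
```

View pics/v.png

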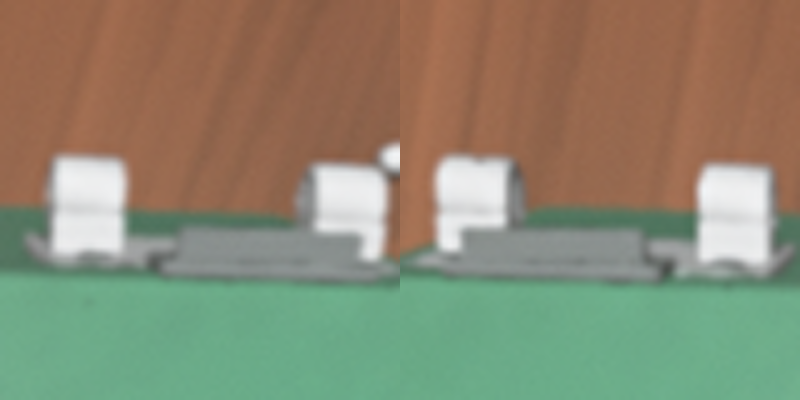

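The crops show both knuckles clearly. In v1 they are at crop columns 53-126 and 313-387, with top edges at rows 157 and 165. In v2 they are at columns 37-112 and 298-375, rows 157 and 163. I'll fit the hinge pose to these.

```bash
python3 - <<'E'
from h import *
from scipy.optimize import least_squares
ob=[]
for n,ox,oy,L in (('v1',309,105,((89.5,157,-27),(350,165,27))),('v2',159,103,((74.5,157,-27),(336.5,163,27)))):
    p=pickle.load(open(n+'.pkl','rb'))['W']
    for c,r,x in L: ob.append((p,ox+c/5-.4,oy+r/5-.4,x))
def f(v,zz=0):
    c,s=np.cos(v[2]),np.sin(v[2]);o=[]
    def w(X): return np.array([v[0]+c*X[0]-s*X[1],v[1]+s*X[0]+c*X[1],X[2]+v[3]])/1
    for p,u,r,x in ob:
        o+=[proj(p,w((x/1e3,0.003,.138)))[0][0]-u, proj(p,w((x/1e3,.008,.1307)))[0][1]-r]
    return np.array(o)
r=least_squares(f,[.5,-.176,.26,0],x_scale=.01);print('free z',r.x,r.fun.round(2))
g=lambda v:f([*v,0]); r=least_squares(g,[.5,-.176,.26],x_scale=.01);print('z fixed',r.x,r.fun.round(2))
# held latch: knuckle cols 244..314 in s1w at tcp pose of s1
p=pickle.load(open('s1.pkl','rb'))['W']
pos=np.array([.4701,-.0683,.1268]);Rm=R.from_rotvec([1.91,2.494,.001]).as_matrix()
for uv,z in (((244,330),.0132),((314,330),.0132),((236.5,290),.0117),((317.5,290),.0117)): print(((onz(p,uv,.1268+z)-pos)@Rm*1e3).round(1))
# TCP yaw
s=arm.observe();M=R.from_rotvec(s['ee_rot']).as_matrix();print('toolyaw-90',np.arctan2(M[1,0],M[0,0])-np.pi/2)
E
```

```text
free z [ 0.50068009 -0.17582767  0.23694724 -0.00344945] [ 0.08 -0.   -0.04 -0.24  0.04  0.   -0.08  0.24]
z fixed [ 0.50063587 -0.17567906  0.23696005] [ 0.62  0.07  1.06 -0.16 -1.06  0.06 -0.61  0.31]
[-38.1 -16.3 -13.2]
[-38.2  23.1 -13.2]
[-13.6 -19.8 -11.7]
[-13.6  24.3 -11.7]
toolyaw-90 0.2628169453266209
```

```bash
python3 - <<'E'
from h import *
def edges(row,lo,hi,thr):
    g=np.gradient(cv2.GaussianBlur(row.reshape(1,-1),(5,1),0)[0].astype(float))
    idx=[i for i in range(lo,hi) if abs(g[i])>thr and abs(g[i])>=abs(g[i-1]) and abs(g[i])>abs(g[i+1])]
    return [(i,round(g[i])) for i in idx]
for n in ('s1w','v1w','v2w','w2'):
    im=cv2.imread(f'pics/{n}.png',0).astype(np.float32)
    for r in ((262,268),(270,276),(295,301),(314,318),(324,330),(332,338)) : print(n,r,edges(im[r[0]:r[1]].mean(0),180,380,9))
E
```

```text
s1w (262, 268) [(200, 41), (225, -29), (234, 46), (250, -25), (256, 30), (295, -28), (301, 28), (317, -44), (326, 30), (351, -38)]
s1w (270, 276) [(191, 14), (196, -10), (201, 14), (222, -12), (235, 44), (250, -26), (256, 31), (295, -28), (301, 28), (316, -45), (328, 17), (350, -10), (360, -12)]
s1w (295, 301) [(186, 49), (190, -36), (194, 14), (361, 28), (365, -47)]
s1w (314, 318) [(186, 25), (191, -18), (204, 15), (236, 46), (257, -10), (315, -40), (332, 18), (347, -24), (352, 15), (361, 26), (365, -40)]
s1w (324, 330) [(185, -9), (205, 15), (237, 17), (314, -19), (331, 13), (346, -23)]
s1w (332, 338) [(186, -9), (206, 14), (244, 21), (307, -21), (329, 12), (346, -24), (358, 12)]
v1w (262, 268) [(200, 36), (225, -30), (234, 45), (250, -25), (256, 31), (295, -29), (301, 28), (317, -45), (326, 30), (351, -37)]
v1w (270, 276) [(191, 13), (201, 13), (223, -15), (235, 41), (250, -26), (256, 30), (295, -28), (301, 28), (316, -44), (328, 23), (332, -9), (350, -10), (359, -12)]
v1w (295, 301) [(182, -9), (186, 36), (190, -24), (193, 15), (361, 30), (366, -52)]
v1w (314, 318) [(186, 39), (1
[... 797 characters left out ...]
 -12), (285, -13), (303, -12), (314, -40), (332, 17), (347, -24), (352, 14), (361, 25), (365, -40)]
v2w (324, 330) [(185, -9), (205, 15), (237, 11), (314, -17), (330, 14), (346, -23)]
v2w (332, 338) [(186, -9), (206, 14), (244, 14), (307, -11), (346, -23), (358, 11)]
w2 (262, 268) [(257, 22), (264, -22), (269, 28), (282, -29), (288, 22), (294, -22)]
w2 (270, 276) [(256, 13), (263, -22), (269, 28), (282, -29), (288, 23), (295, -12)]
w2 (295, 301) [(254, 18), (258, -10), (294, 11), (297, -17)]
w2 (314, 318) [(254, 19), (257, -15), (262, -12), (268, 35), (281, -27), (289, 12), (294, 16), (298, -24)]
w2 (324, 330) [(258, 16), (268, 9), (271, 10), (293, -16)]
w2 (332, 338) [(259, 20), (292, -12)]
```

```bash
python3 - <<'E'
from h import *
from scipy.optimize import least_squares
def sub(row):  # subpixel half-level crossings of bright blobs
    t=(np.percentile(row,10)+row.max())/2; out=[]
    for i in range(len(row)-1):
        if (row[i]-t)*(row[i+1]-t)<0: out.append(round(i+(t-row[i])/(row[i+1]-row[i]),2))
    return out
E={}
for n,ox,oy,cols in (('v1',309,105,((9,26),(60,78))),('v2',159,103,((6,24),(58,77)))):
    im=cv2.imread(f'pics/{n}w.png')[:,:,2-2].astype(float) # blue: wood/green dark
    for a,b in ((34,38),(38,41)):
        print(n,'cols rows',a,b,[ox+v for v in sub(im[oy+a:oy+b,ox:ox+80].mean(0))])
    for a,b in cols:
        print(n,'top',a,[oy+v for v in sub(im[oy+22:oy+46,ox+a+3:ox+b-3].mean(1))[:3]],'+22')
E
```

```text
v1 cols rows 34 38 [np.float64(319.04), np.float64(333.69), np.float64(371.29), np.float64(385.53)]
v1 cols rows 38 41 [np.float64(318.88), np.float64(333.58), np.float64(371.19), np.float64(385.92)]
v1 top 9 [np.float64(114.12)] +22
v1 top 60 [np.float64(115.66)] +22
v2 cols rows 34 38 [np.float64(165.63), np.float64(180.09), np.float64(218.43), np.float64(232.48000000000002)]
v2 cols rows 38 41 [np.float64(165.84), np.float64(180.07), np.float64(218.05), np.float64(232.56)]
v2 top 6 [np.float64(112.21000000000001)] +22
v2 top 58 [np.float64(113.76)] +22
```

```bash
python3 - <<'E'
from h import *
from scipy.optimize import least_squares
ob=[(n,u,r,x) for n,L in (('v1',((326.3,136.1,-27),(378.4,137.7,27))),('v2',((172.9,134.2,-27),(225.3,135.8,27)))) for u,r,x in L]
P={n:pickle.load(open(n+'.pkl','rb'))['W'] for n in ('v1','v2')}
def f(v):
    c,s=np.cos(v[2]),np.sin(v[2]);o=[]
    w=lambda X:np.array([v[0]+c*X[0]-s*X[1],v[1]+s*X[0]+c*X[1],X[2]])
    for n,u,r,x in ob: o+=[proj(P[n],w((x/1e3,0.003,.138)))[0][0]-u, proj(P[n],w((x/1e3,.008,.1307)))[0][1]-r]
    return np.array(o)
r=least_squares(f,[.5,-.176,.26],x_scale=.01);print(r.x,r.fun.round(2))
x,y,w=.5004,-.1758,r.x[2]; w=(w+.245)/2 if 0 else w
yh=np.array([-np.sin(w),np.cos(w)]); H=r.x[:2]
# latch bore in hand, along tool x: knuckle end edge? use channel top end at front (lip) in v1
im=cv2.imread('pics/v1w.png')[:,:,0].astype(float); col=im[180:262,265:286].mean(1); g=np.gradient(col)
print('row grads',[(180+i,round(g[i])) for i in range(1,81) if abs(g[i])>12])
s=arm.observe();Rm=R.from_rotvec(s['ee_rot']).as_matrix()
q=pickle.load(open('v2.pkl','rb'))['W']
for X in ((49-5,0,-8+2.8-4),(43-6,0,-11.7),(50-6,0,-11.7),(50-6,0,-6)): print(X,proj(q,s['position']+Rm@(np.array(X)/1e3)))
for d in (.1,.06,.051): go((*(H+yh*d),.1248),w+np.pi/2,str(d))
E
```

```text
[ 0.50029356 -0.17601664  0.23318728] [ 0.42  0.1   0.83  0.08 -0.85 -0.01 -0.4   0.04]
row grads [(183, 14), (184, 37), (185, 43), (186, 29), (187, 14), (198, -13), (199, -16), (201, 23), (202, 17), (212, -25), (213, -36), (214, -13), (217, -13), (219, 30), (220, 38), (221, 18)]
(44, 0, -9.2) [[273.87267792 185.11854057]]
(37, 0, -11.7) [[273.88002694 199.98331019]]
(44, 0, -11.7) [[273.84420353 186.25387438]]
(44, 0, -6) [[273.90784271 183.71637686]]
0.1 shift cm [14.88 -7.54 17.49] turn [-0.      0.0001  0.0296] pos [ 0.5886 -0.2028  0.2997] t 26.05
0.06 shift cm [10.88 -7.66 17.49] turn [-0.      0.0001  0.0296] pos [ 0.5886 -0.2028  0.2997] t 26.05
0.051 shift cm [ 9.98 -7.68 17.49] turn [-0.      0.0001  0.0296] pos [ 0.5886 -0.2028  0.2997] t 26.05
```

carry_out:
  claw: [3.5,3.5,3.5,3.5,3.5,3.5,3.5,3.5,3.5,3.5,3.5,3.5,3.5,3.5,3.5,3.5,3.5,3.5,3.5]
  delta_pos:
    - [0.9,-0.5,0]
    - [2,-1,0]
    - [2,-1,0]
    - [2,-1,0]
    - [2,-1,0]
    - [2,-1,0]
    - [2,-1,0]
    - [2,-1,0]
    - [0,0,1]
    - [0,0,2.5]
    - [0,0,2.5]
    - [0,0,2.5]
    - [0,0,2.5]
    - [0,0,2.5]
    - [0,0,2]
    - [0,0,1.2]
    - [0,0,0.7]
    - [0,0,0]
    - [0,0,0]
  angular:
    - [0,0,0]
    - [0,0,0]
    - [0,0,0]
    - [0,0,0]
    - [0,0,0]
    - [0,0,0]
    - [0,0,0]
    - [0,0,0]
    - [0,0,0.025]
    - [0,0,0]
    - [0,0,0]
    - [0,0,0]
    - [0,0,0]
    - [0,0,0]
    - [0,0,0]
    - [0,0,0]
    - [0,0,0]
    - [0,0,0]
    - [0,0,0]

```text
clock: 27.95
position: [0.478, -0.0783, 0.1264]
ee_rot: [1.941, 2.469, 0.001]
force: [0.8, -0.2, -0.9]
width: 0.475
gripper_force: 25.0
```

```bash
cat > g.py <<'E'
from h import *
w=.238;H=np.array([.5000,-.1761]);yh=np.array([-np.sin(w),np.cos(w)])
s=arm.observe();print(s['force'].round(2),s['width'])
for d in (.075,.051): go((*(H+yh*d),.1248),w+np.pi/2,str(d))
E
python3 g.py
```

```text
[ 0.84 -0.16 -0.94] 0.47451475930783765
0.075 shift cm [-2.53 -0.17  0.17] turn [0.001  0.0004 0.    ] pos [ 0.478  -0.0783  0.1264] t 27.95
0.051 shift cm [-4.93 -0.17  0.17] turn [0.001  0.0004 0.    ] pos [ 0.478  -0.0783  0.1264] t 27.95
```

carry_out:
  claw: [3.5,3.5,3.5,3.5,3.5,3.5,3.5]
  delta_pos:
    - [-0.5,-0.1,0.1]
    - [-0.6,-0.07,0.05]
    - [-0.6,0,0]
    - [-0.5,0,0]
    - [-0.3,0,0]
    - [0,0,0]
    - [0,0,0]
  angular:
    - [0,0,0]
    - [0,0,0]
    - [0,0,0]
    - [0,0,0]
    - [0,0,0]
    - [0,0,0]
    - [0,0,0]

```text
clock: 28.65
position: [0.4817, -0.103, 0.1242]
ee_rot: [-1.942, -2.469, -0.0]
force: [0.1, 0.8, -1.6]
width: 0.479
gripper_force: 25.0
```

```bash
python3 g.py; python3 m.py s2; python3 - <<'E'
from h import *
a=cv2.imread('pics/s2s.png')[95:155,195:275];b=cv2.imread('pics/s2t.png')[200:260,425:505]
cv2.imwrite('pics/s2.png',np.hstack([cv2.resize(x,(400,300),interpolation=2) for x in (a,b)]))
E
```

```text
[ 0.05  0.8  -1.58] 0.4788089706635476
0.075 shift cm [-0.04  0.05 -0.06] turn [-0.     -0.0002 -0.0001] pos [ 0.4817 -0.103   0.1242] t 28.65
0.051 shift cm [-2.44  0.05 -0.06] turn [-0.     -0.0002 -0.0001] pos [ 0.4817 -0.103   0.1242] t 28.65
28.8 [ 0.48174226 -0.10282025  0.12425947] [-0.15880334 -0.09273149 -1.88448236]
latch_bore W 0.87 [273.  340.5] [ 0.4939 -0.153   0.13  ]
latch_bore W 0.58 [524.7  35. ] [0.5632 0.0308 0.13  ]
latch_bore S 0.94 [231.9 253.1] [0.7034 0.1918 0.13  ]
latch_bore S 0.61 [233.3 123.3] [ 0.4915 -0.1598  0.13  ]
latch_bore T 0.64 [308.8 167.4] [0.6133 0.0886 0.13  ]
  tri WS (array([ 0.49432128, -0.15257504,  0.13247418]), [0.0014848111045428737, 0.0014848111045428674])
hinge_bore S 0.6 [226.8 121.4] [ 0.4982 -0.1758  0.13  ]
hinge_bore T 0.71 [356.8 297.4] [0.3965 0.0058 0.13  ]
  tri ST (array([ 0.48048845, -0.02549618,  0.18977312]), [0.08738970959404696, 0.08738970959404689])
```

View pics/s2.png

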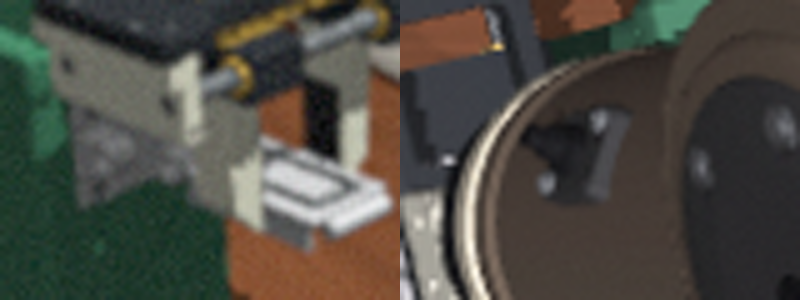

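The scene crop shows the latch level, with its knuckle just in front of the hinge leaf (panel px ~170,155). The gripper and arm cover the rest. I'll ease it in while watching the force.

carry_out:
  claw: [3.5,3.5,3.5,3.5,3.5,3.5,3.5]
  delta_pos:
    - [-0.2,0.05,-0.05]
    - [-0.3,0,0]
    - [-0.3,0,0]
    - [-0.3,0,0]
    - [-0.2,0,0]
    - [0,0,0]
    - [0,0,0]
  angular:
    - [0,0,0]
    - [0,0,0]
    - [0,0,0]
    - [0,0,0]
    - [0,0,0]
    - [0,0,0]
    - [0,0,0]

```text
clock: 29.8
position: [0.4853, -0.1156, 0.1247]
ee_rot: [-1.942, -2.469, -0.0]
force: [0.1, 1.2, -1.4]
width: 0.476
gripper_force: 25.0
```

```bash
python3 g.py
```

```text
[ 0.12  1.17 -1.36] 0.475878485293582
0.075 shift cm [ 1.28  0.   -0.01] turn [-0.     -0.0001 -0.0003] pos [ 0.4853 -0.1156  0.1247] t 29.8
0.051 shift cm [-1.12  0.   -0.01] turn [-0.     -0.0001 -0.0003] pos [ 0.4853 -0.1156  0.1247] t 29.8
```

carry_out:
  claw: [3.5,3.5,3.5,3.5,3.5,3.5]
  delta_pos:
    - [-0.2,0,0]
    - [-0.2,0,0]
    - [-0.2,0,0]
    - [0,0,0]
    - [0,0,0]
    - [0,0,0]
  angular:
    - [0,0,0]
    - [0,0,0]
    - [0,0,0]
    - [0,0,0]
    - [0,0,0]
    - [0,0,0]

```text
clock: 30.4
position: [0.4867, -0.1214, 0.1247]
ee_rot: [-1.942, -2.469, 0.0]
force: [0.4, 0.3, -1.5]
width: 0.477
gripper_force: 25.0
```

carry_out:
  claw: [3.5,3.5,3.5,3.5,3.5,3.5]
  delta_pos:
    - [-0.2,0,0]
    - [-0.2,0,0]
    - [-0.1,0,0]
    - [0,0,0]
    - [0,0,0]
    - [0,0,0]
  angular:
    - [0,0,0]
    - [0,0,0]
    - [0,0,0]
    - [0,0,0]
    - [0,0,0]
    - [0,0,0]

```text
clock: 31.0
position: [0.4879, -0.1263, 0.1247]
ee_rot: [1.942, 2.469, 0.0]
force: [0.3, 0.8, -1.7]
width: 0.477
gripper_force: 25.0
```

```bash
python3 g.py
```

```text
[ 0.33  0.83 -1.69] 0.4767285337918143
0.075 shift cm [ 2.37 -0.   -0.01] turn [ 0. -0.  0.] pos [ 0.4879 -0.1263  0.1247] t 31.0
0.051 shift cm [-0.03 -0.   -0.01] turn [ 0. -0.  0.] pos [ 0.4879 -0.1263  0.1247] t 31.0
```

```bash
python3 m.py s3; python3 - <<'E'
from h import *
cv2.imwrite('pics/s3.png',cv2.resize(cv2.imread('pics/s3s.png')[85:165,190:290],(800,600),interpolation=2))
p=pickle.load(open('s3.pkl','rb'))['S']; w=.238;c,s=np.cos(w),np.sin(w)
for X in (-34,-20,-18,18,20,34): print(X,((proj(p,[.5+c*X/1e3,-.1761+s*X/1e3,.13])[0]-[190,85])*[8,7.5]).round(0))
E
```

```text
31.15 [ 0.48788195 -0.12624996  0.12471631] [ 0.04920938  0.65841431 -2.1671567 ]
latch_bore W 0.97 [279.  341.1] [ 0.5037 -0.1762  0.13  ]
latch_bore S 0.89 [235.1 254.1] [0.7009 0.196  0.13  ]
latch_bore S 0.79 [225.7 122.5] [ 0.503  -0.1722  0.13  ]
latch_bore T 0.85 [311.3 167.2] [0.6137 0.0843 0.13  ]
  tri WS (array([ 0.50282494, -0.17468344,  0.12999658]), [0.0013851144104457772, 0.0013851144104457338])
hinge_bore S 0.58 [229.6 121.4] [ 0.4932 -0.1725  0.13  ]
-34 [378. 237.]
-20 [341. 252.]
-18 [336. 254.]
18 [239. 294.]
20 [233. 297.]
34 [194. 313.]
```

View pics/s3.png

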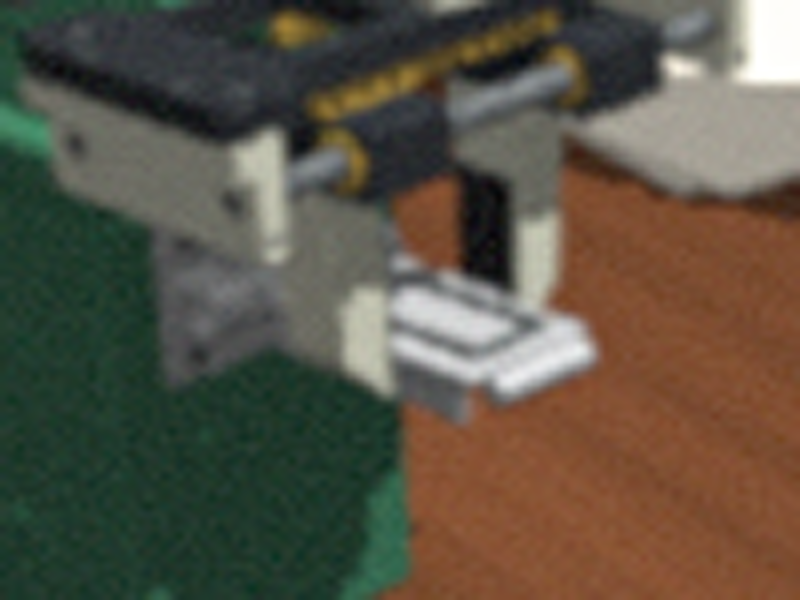

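The enlarged scene view shows the latch level and square, with its knuckle at the hinge (crop ~(240-340, 250-295)). The force is only the latch's own weight, with no contact. I'm handing in.

```bash
python3 -c "
from cell import arm
s=arm.observe();print(s['clock'],s['force'],s['width']);print(arm.sign_off())"
```

```text
31.45 [ 0.47960326 -0.08161681 -0.80881927] 0.4737018602503245
the job is handed in; nothing more can be done
None
```

Handed in at 31.5 s: the pin lies in line with the hinge, nose towards it and about 46–49 mm off its far end; the latch is held level in the hinge gap with no contact force felt, but I placed it by measurement, as the gripper hid the holes and I could not see them line up.

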